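# Turn the vial tray and slide it home on the lower tray

### The job

The grey vial tray on the loading deck is facing the wrong way round and would nest into the lower tray and crush its vials. Keeping it on the deck (slide it, do not lift it and do not tip it), turn it end for end so that its tall side rail is on the same side as the lower tray's, then push it over the lower tray, against the sprung bumper, until its back end has dropped behind the deck edge and it sits level, stacked on the lower tray's rails. Leave the bottles and the box where they are.

Things in the scene. Friction and masses are not known exactly. Their poses are not given: they have to be found in the camera images.
- station: White loading station fixed to the bench. Origin on the bench, mid-width, directly below the deck edge (sill) where the flat deck meets the well. z up. Deck: top 75 mm above the bench, y 0 to +310 mm, x -160 to +160 mm. Well with the lower tray: y 0 to -200 mm. The tray slides in along -y; home, its origin is at x=0 (3.5 mm play), y=-80 to -81, z=70 mm, its back end against the sill.
- entry (a point): Middle of the sill, at x=0, y=0, z=75 mm in the station, where the tray slides off the deck. The well's side walls (inner faces x=+-73.5 mm, tops 105 mm above the bench) guide the tray's body; flared guides, 30 mm tall on the deck, lead in: x=+-75 mm at y=0, widening to +-97 mm at y=+38 mm.
- lower_tray (a point): Centre of the lower tray, level with the tops of its two rails (70 mm above the bench, 5 mm below the deck), at x=0, y=-81 mm in the station. The lower tray is fixed, is the same model as tray, and faces as the upper one must: its tall side rail is on the station's +x side.
- tray: Loose grey upper tray, 0.45 to 0.8 kg, 140 mm (x) by 160 mm (y). Origin: centre of the footprint, underside of its runners. z up, +x to its tall side rail. Two full-length runners, 18 mm high, 8 mm wide, at x=+61 and -20 mm. Floor top z=22. Low walls z=18..46 mm: both ends and the -x side. Five vials, 12 mm wide, tops z=62, at x=38 mm. Turned 180 degrees to the lower tray it sinks 18 mm and nests.
- tray_rail (a point): Top of the tray's tall side rail, mid-length: x=+62, y=0, z=68 mm in the tray. The rail spans x=54..70 mm, full length.
- tray_web (a point): Top of the tray's tall off-centre web, mid-length: x=-20, y=0, z=68 mm in the tray. The web is 14 mm thick (x=-27..-13), full length, and can be pushed, or straddled from above and twisted; free bays beside it span x=-66..-27 and x=-13..+30 mm, down to the floor at z=22 mm.
- tray_end (a point): Top edge of the tray's +y end wall, mid-width: x=0, y=+80, z=46 mm in the tray. Outer face flat and upright from z=18 to 46 mm, 140 mm wide; this is the back end once the tray faces correctly, and the place to push.
- buffer (a joint): Sprung rubber bumper closing the well's far end: 0 = out, 0.014 m = fully pressed along station -y; 3 N to start, 10 N at the end. The tray meets it at origin y=-75.5 mm; its back end clears the sill at y=-80 mm (4.5 mm pressed) and must then drop 5 mm, or the spring pushes it out again. Friction of the pusher can hold the back end up: press it down while pushing.
- clear_bottle: Clear bottle with blue cap, 66 mm across, 150 mm tall, on the bench; origin at its underside. To be left alone.
- amber_bottle: Amber bottle with red cap, 60 mm across, 130 mm tall, on the bench; origin at its underside. To be left alone.
- cap_box: Open cardboard box 100 x 80 x 45 mm on the bench; origin at its underside. To be left alone.
Things that resemble listed ones, but are neither listed nor needed, are in the scene too. There is more than one size of the tray; the one meant has the size given above.

How it is judged:
At the end, for the whole second after the job is handed in: The tray rests stacked on the lower tray, tall side rail on the same side as the lower tray's: origin within 8 mm of the station's middle line, 77 to 86 mm beyond the sill, 67 to 72.5 mm above the bench, tilted less than 0.03 rad, at rest (x of tray_rail in the frame of station above 0.05 m and x of tray in the frame of station between -0.008 and 0.008 m and y of tray in the frame of station between -0.086 and -0.077 m and height (world z) of tray between 0.067 and 0.0725 m and angle between tray's own z axis and vertical below 0.03 rad and linear speed of tray below 0.02 m/s); the robot touches nothing.
It fails at once if the tray is lifted more than 20 mm off the deck (height (world z) of tray above 0.095 m).
It fails at once if the tray is tipped by more than 0.3 rad (angle between tray's own z axis and vertical above 0.3 rad).
It fails at once if a bottle or the box is moved by more than 30 mm (distance of any of clear_bottle, amber_bottle, cap_box from where it was at the start of the episode above 0.03 m).
It also fails if it takes over 72 s, if anything falls off the work surface, if the arm or the gripper's body presses on something with over 40 N, if the wrist force passes 120 N, or if a joint passes its speed limit or range.

### The arm

A 7-joint arm with a two-finger parallel gripper is mounted at the origin on the work surface. World frame = base frame: x ahead of the robot, y to its left, z up, the work surface at z = 0. Lengths are in m, angles in rad, forces in N, time in s.
With the tool pointing down it reaches from about 0.425 to 0.875 m from the base axis. Payload 4.7 kg.
Tool frame: the origin (TCP) lies at the very end of the fingers, on their centre line; the grasp point (between the pads) lies 19 mm behind it (bot.tcp_to_grasp is the distance from the TCP to the grasp point, in m); x points along the fingers, y is the direction in which the jaws open and shut, and the axes are right-handed (so a half turn about x gives the same grasp; the last joint's range is limited). The gripper opens to 87 mm and grips with 3 to 60 N. Pads are 19 mm wide; open, the fingers measure 117 mm over their backs; the gripper's body (75 mm by 190 mm) begins 51 mm behind the grasp point.
Start: joints at [1.162, 0.321, -0.07, 1.45, 0.023, 1.371, -0.057], TCP at [0.267, -0.593, 0.223] pointing down, gripper open.
Joint ranges: [-2.86, 2.86], [-0.3, 2.09], [-1.38, 1.24], [0.06, 2.45], [-1.56, 4.7], [0.09, 2.05], [-2.69, 2.69]. Speed limits (rad/s): [2.57, 2.57, 3.14, 3.14, 3.14, 3.14, 3.14].

### API

Orientations are given as a unit quaternion [w, x, y, z].
In Python, from rig import status, vision, bot, spotter gives the robot as it stands.
- The arm moves only by the tool jog_arm, never from a script. Its argument "commands" is a list of rows, each a list of 5 numbers: the shift along the world's x, y, z in cm, then the turn about the world's z in rad, then the finger opening in cm, from 0 to 8.7. A call has 1 to 12 rows; each row shifts and turns the commanded pose from where the row before left it; what a row does not reach is not made up. A row lasts 1/8 s, in which the tool goes at most 62.5 mm and 10.7 degrees, less where a joint would pass 70% of its speed; a pose out of reach is approached as far as the arm can. A call with a gripper value outside its range is refused whole. The fingers move at their own pace and stop on an object; the grip force is fixed at half the most. Time passes only in rows, so rows that do not move let the fingers close. It gives the time, the measured TCP pose, the force and the opening at its end, in the units of the state.
- status.get_state(): the state, without advancing time (a new reading comes with each control period).
- vision.capture(name): name is "scene" or "top"; returns a dict with "frame" (480x640x3 uint8, red, green, blue), "depth" (480x640 float32, m along the optical axis (not along the pixel's ray), 0 where there is no reading), "mtx" (3x3 intrinsics, pixels), "R" (3x3) and "t" (3): a world point X has camera coordinates R X + t. Camera axes: x right, y down, z forward; pixel columns grow to the right and rows downward; lengths in m; the calibration is good to about 2 mm. A picture is of the moment at which its call begins.
- bot.close_job(): hands the job in, once; it reports no verdict.
Trained networks look in the newest picture that a camera, given by its name, has taken for a name from the list of things; names that differ only in an ending like _2 or _b are one class to them, and where a whole thing is asked for, a point or a joint stands for the part that bears it (a point fixed in the world has none). Each returns a list of dicts, best first, with "conf" (0 to 1); they miss things now and then, are a little off and sometimes report something else, mostly with a low value. They report only what shows in the picture. A call takes as long as a camera call. They do not tell look-alikes from the thing itself.
- spotter.trace(camera, query): "region" (480x640 bool, what is visible of it).
- spotter.mark_of(camera, query): "position" ([x, y, z] in m, in world coordinates, good to about 4 mm: a listed point, or the origin of a listed thing).
The state is a dict: "clock": time; "joint_positions": joint angles; "joint_vel": joint speeds; "joint_efforts": joint torques, N m; "tcp_pos": TCP position; "tool_rot": TCP orientation; "contact_force": force on the tool from outside, world axes, zero at the start; "ft_torque": the same for the moment, N m; "opening": finger opening in m.
Only numpy, scipy, OpenCV 4.12 (cv2) and the standard library are available. Lean on these libraries where they do the work, as an engineer would, in place of code of your own. Each camera call takes 0.05 s, during which the arm holds its last target.

## Working session

There is one attempt and no reset: what is moved stays moved. The work goes in short steps, Python scripts to look and compute and a tool call to move; the robot and the scene stay as the last step left them, time stands still between calls to the robot, and variables do not carry over. Pictures are saved under pics/ and viewed, and the job is handed in when it is done.

Besides the shell and the picture viewer there is one more tool, called after "Call:" as a command line: name --pt "numbers of a row" for each row, then --argument value for the rest. jog_arm: Moves the arm, as the interface text tells. Its arguments: {"type":"object","properties":{"commands":{"type":"array","items":{"type":"array","items":{"type":"number"}}}},"required":["commands"]}

```bash
mkdir -p pics; ls; python3 - <<'E'
from rig import status, vision, bot, spotter
import cv2
s=status.get_state(); print({k:s[k] for k in ("clock","tcp_pos","tool_rot","contact_force","opening")})
for n in ("scene","top"):
    c=vision.capture(n); cv2.imwrite(f"pics/{n}0.png",c["frame"][:,:,::-1]); print(n,c["R"],c["t"],c["mtx"])
    for q in ("station","entry","lower_tray","tray","tray_rail","tray_web","tray_end","clear_bottle","amber_bottle","cap_box"):
        print(q,[(d["conf"],d["position"]) for d in spotter.mark_of(n,q)])
E
```

```text
pics
{'clock': 0.0, 'tcp_pos': array([ 0.26640124, -0.59228135,  0.22144561]), 'tool_rot': array([-0.14771886, -0.69117305, -0.14903728,  0.69155393]), 'contact_force': array([ 0.15008045, -0.45772018, -0.36213206]), 'opening': 0.08735639556451795}
scene [[-0.83026407  0.5573244  -0.00714775]
 [ 0.47127815  0.6951158  -0.54287285]
 [-0.29758777 -0.4540964  -0.83978448]] [ 0.30089103 -0.20789329  1.38920968] [[446.20256507   0.         322.60731358]
 [  0.         446.20256507 235.73375161]
 [  0.           0.           1.        ]]
station [(0.84, [0.5969, -0.0488, -0.0017]), (0.72, [0.6023, -0.1324, 0.0641])]
entry [(0.31, [0.6003, 0.1356, 0.0801])]
lower_tray [(0.7, [0.605, -0.1324, 0.0665])]
tray [(0.93, [0.233, 0.2684, -0.0036]), (0.73, [0.3174, 0.5999, 0.0001]), (0.72, [0.6003, 0.133, 0.0761])]
tray_rail [(0.96, [0.2823, 0.1945, 0.0946]), (0.75, [0.5588, 0.0941, 0.1404]), (0.72, [0.3327, 0.6858, 0.0953])]
tray_web [(0.92, [0.2189, 0.2901, 0.1006]), (0.56, [0.6169, 0.1517, 0.1436]), (0.55, [0.3144, 0.5756, 0.0916])]
tray_end [(0.76, [0.2051, 0.6219, 0.0638]), (0.74, [0.3258, 0.32
[... 727 characters left out ...]
6, 0.0718]), (0.38, [0.4696, -0.3995, -0.0001]), (0.23, [0.5974, -0.0499, 0.0025])]
tray [(0.87, [0.2315, 0.2667, 0.0021]), (0.83, [0.3191, 0.6038, -0.0023]), (0.59, [0.6026, 0.139, 0.0771])]
tray_rail [(0.92, [0.5552, 0.089, 0.1399]), (0.66, [0.334, 0.6833, 0.0966]), (0.56, [0.2855, 0.1956, 0.0984])]
tray_web [(0.92, [0.3121, 0.5738, 0.098]), (0.86, [0.2211, 0.2871, 0.0934]), (0.67, [0.6155, 0.1526, 0.1441])]
tray_end [(0.68, [0.3309, 0.3321, 0.0609]), (0.68, [0.2079, 0.6191, 0.0676]), (0.63, [0.6561, 0.0779, 0.1212])]
clear_bottle [(0.55, [0.4697, -0.3984, -0.0005])]
amber_bottle [(0.93, [0.5744, -0.407, -0.0038])]
cap_box [(0.88, [0.5408, 0.4415, 0.0033]), (0.45, [0.5556, 0.091, 0.1378])]
```

View pics/scene0.png

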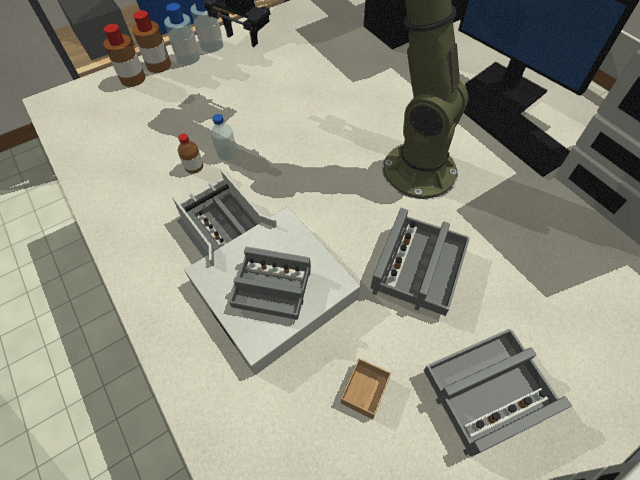

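View pics/top0.png

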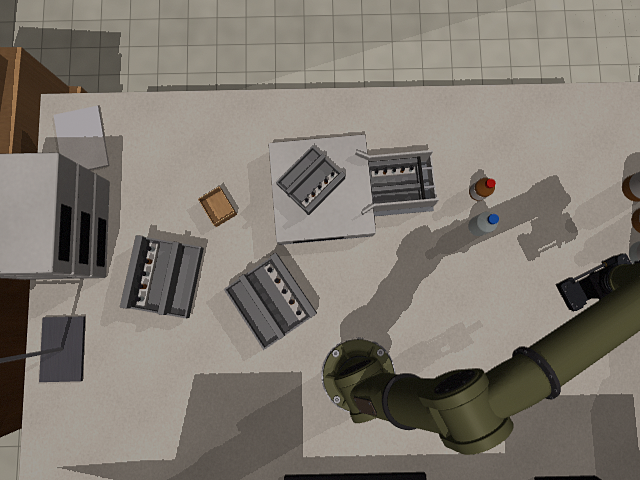

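The tray on the deck (top ≈(311,180), scene ≈(271,282)) is one of three loose trays. The other two, on the bench at top ≈(270,300) and ≈(163,275), look bigger. I'll check sizes from depth and look at an enlarged crop.

```bash
cat > h.py <<'E'
from rig import status, vision, bot, spotter
import numpy as np, cv2
from scipy.spatial.transform import Rotation as Ro
def cloud(n):
    c=vision.capture(n); d=c["depth"]; v,u=np.mgrid[:480,:640]
    K=c["mtx"]; p=np.stack([(u-K[0,2])/K[0,0]*d,(v-K[1,2])/K[1,1]*d,d],-1)
    P=(p-c["t"])@c["R"]; P[d==0]=np.nan
    return c,P
def rect(pts):
    (cx,cy),(w,h),a=cv2.minAreaRect((pts*1000).astype(np.float32)); return (round(cx,1),round(cy,1)),(round(w,1),round(h,1)),round(a,2)
def st():
    s=status.get_state(); r=Ro.from_quat(np.roll(s["tool_rot"],-1)).as_matrix()
    print("t",round(s["clock"],2),"tcp",np.round(s["tcp_pos"]*1000,1),"F",np.round(s["contact_force"],1),"M",np.round(s["ft_torque"],2),"op",round(s["opening"]*1000,1),"q",np.round(s["joint_positions"],2),"tool x",np.round(r[:,0],3),"y-yaw deg",round(np.degrees(np.arctan2(r[1,1],r[0,1])),2))
E
python3 - <<'E'
from h import *
st()
c,P=cloud("top")
for q in ("tray",):
  for d in spotter.trace("top",q):
    m=d["region"]; pts=P[m]; pts=pts[~np.isnan(pts[:,0])]
    lo=np.median(pts[:,2]); print(q,d["conf"],m.sum(),rect(pts[:,:2]),np.percentile(pts[:,2],[2,50,98]).round(3))
X,Y,Z=P[...,0],P[...,1],P[...,2]
m=(abs(Z-.075)<.004)&(X>.4)&(X<.8)&(Y>-.06)&(Y<.3)
m=cv2.morphologyEx(m.astype(np.uint8),cv2.MORPH_OPEN,np.ones((3,3)))>0
print("deck",rect(P[m][:,:2]))
# side walls of the well
m=(abs(Z-.105)<.004)&(X>.45)&(X<.75)&(Y>-.3)&(Y<0.0)
print("walls",m.sum(),rect(P[m][:,:2]))
# rails of tray and web tops
m=(abs(Z-.143)<.005)&(X>.45)&(X<.75)&(Y>-.02)&(Y<.28)
n,l,s,ce=cv2.connectedComponentsWithStats(m.astype(np.uint8))
for i in range(1,n):
  if s[i,4]>25: print("tops",s[i,4],rect(P[l==i][:,:2]))
f=c["frame"][110:270,240:460,::-1]; cv2.imwrite("pics/crop1.png",cv2.resize(f,None,fx=3.6,fy=3.6,interpolation=cv2.INTER_CUBIC))
E
```

```text
t 1.1 tcp [ 266.7 -592.8  222.6] F [ 0.4  0.7 -0.8] M [-0.03 -0.   -0.03] op 87.0 q [ 1.16  0.32 -0.07  1.45  0.02  1.37 -0.06] tool x [-0. -0. -1.] y-yaw deg -65.77
tray 0.73 2454 ((602.3, 133.7), (141.1, 172.8), 44.55) [0.09  0.105 0.146]
tray 0.7 5209 ((319.1, 622.6), (239.6, 239.8), 78.98) [0.024 0.049 0.099]
tray 0.6 4816 ((234.3, 278.3), (240.8, 211.6), 33.08) [0.023 0.035 0.099]
deck ((583.7, 106.0), (320.3, 308.9), 4.14)
walls 256 ((599.9, -129.2), (193.7, 235.9), 3.97)
tops 230 ((611.7, 152.2), (15.0, 159.3), 44.76)
tops 251 ((553.4, 94.7), (15.8, 159.1), 44.41)
```

View pics/crop1.png

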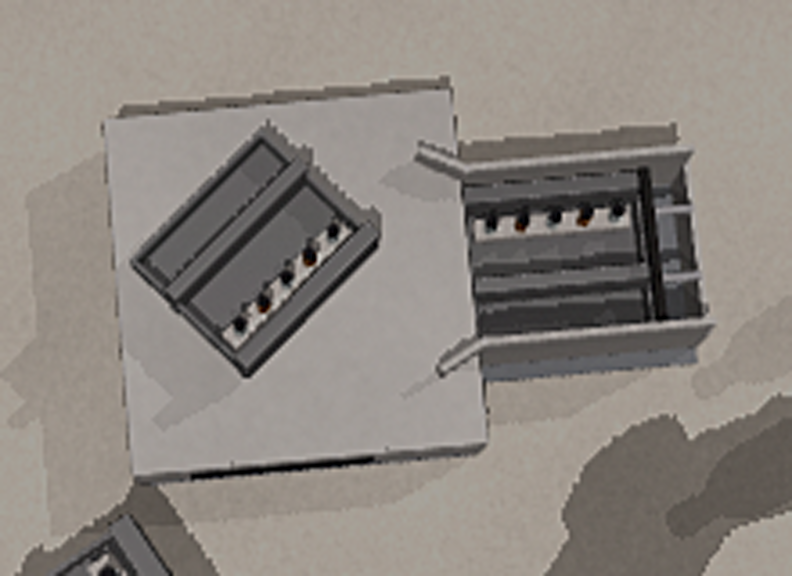

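The crop shows the deck tray: its rail and web are both 159 mm long, 82 mm apart and 143 mm high. That matches the 140x160 model; the bench trays have about 240 mm bounding boxes. Its tall rail (with the vials) is toward the robot, at yaw −135.4°. The station is at yaw about +4.1°, so the tray must turn about +139.5°. I'll straddle the web with tool y at +44.6°.

Call:
jog_arm --pt "2.1 4.6 0 0.12 4" --pt "2.1 4.6 0 0.12 4" --pt "2.1 4.6 0 0.12 4" --pt "2.1 4.6 0 0.12 4" --pt "2.1 4.6 0 0.12 4" --pt "2.1 4.6 0 0.12 4" --pt "2.1 4.6 0 0.12 4" --pt "2.1 4.6 0 0.12 4" --pt "2.1 4.6 0 0.12 4" --pt "2.1 4.6 0 0.12 4" --pt "2.1 4.6 0 0.12 4" --pt "2.1 4.6 0 0.12 4"

```text
clock: 2.7
tcp_pos: [0.5193, -0.0394, 0.223]
tool_rot: [0.569, 0.421, 0.568, -0.421]
contact_force: [1.1, -0.7, 0.1]
opening: 0.0403
```

Call:
jog_arm --pt "2.3 4.8 0 0.12 4" --pt "2.3 4.8 0 0.12 4" --pt "2.3 4.8 0 0.12 4" --pt "2.3 4.8 0 0.12 4" --pt "0 0 0 0 4" --pt "0 0 0 0 4" --pt "0 0 0 0 4"

```text
clock: 3.58
tcp_pos: [0.6108, 0.1492, 0.2227]
tool_rot: [0.651, 0.276, 0.651, -0.276]
contact_force: [0.6, -0.3, -0.1]
opening: 0.04
```

```bash
python3 -c "
from h import *
st()"
```

```text
t 3.58 tcp [610.8 149.2 222.7] F [ 0.6 -0.3 -0.1] M [ 0.02 -0.15 -0.01] op 40.0 q [ 0.33  0.37 -0.78  1.49  0.27  1.39  0.3 ] tool x [ 0.    -0.001 -1.   ] y-yaw deg 44.06
```

Call:
jog_arm --pt "0.1 0.3 -3 0.01 4" --pt "0 0 -3 0 4" --pt "0 0 -2 0 4" --pt "0 0 -1.5 0 4" --pt "0 0 -1.5 0 4" --pt "0 0 0 0 4" --pt "0 0 0 0 4"

```text
clock: 4.45
tcp_pos: [0.6122, 0.1545, 0.1133]
tool_rot: [0.653, 0.272, 0.653, -0.271]
contact_force: [-0.8, -0.3, 0.5]
opening: 0.0405
```

Call:
jog_arm --pt "0 0 0 0 0.5" --pt "0 0 0 0 0.5" --pt "0 0 0 0 0.5" --pt "0 0 0 0 0.5"

```text
clock: 4.95
tcp_pos: [0.6116, 0.154, 0.1128]
tool_rot: [0.653, 0.272, 0.653, -0.272]
contact_force: [-0.8, -1.3, 1.8]
opening: 0.0137
```

Call:
jog_arm --pt "0 0 0 0.03 0.5" --pt "0 0 0 0.07 0.5" --pt "0 0 0 0.1 0.5" --pt "0 0 0 0.1 0.5" --pt "0 0 0 0.1 0.5" --pt "0 0 0 0.1 0.5" --pt "0 0 0 0.1 0.5" --pt "0 0 0 0.1 0.5"

```text
clock: 5.95
tcp_pos: [0.6114, 0.1543, 0.1128]
tool_rot: [0.706, 0.03, 0.707, -0.03]
contact_force: [-2.0, 0.1, 2.4]
opening: 0.0137
```

```bash
python3 -c "
from h import *
st()"
```

```text
t 5.95 tcp [611.4 154.3 112.8] F [-2.   0.1  2.4] M [ 0.02  0.21 -0.28] op 13.7 q [ 0.39  0.5  -0.89  1.61  0.41  1.23  0.91] tool x [-0.001  0.    -1.   ] y-yaw deg 85.13
```

Call:
jog_arm --pt "0 0 0 0.1 0.5" --pt "0 0 0 0.1 0.5" --pt "0 0 0 0.1 0.5" --pt "0 0 0 0.1 0.5" --pt "0 0 0 0.1 0.5" --pt "0 0 0 0.1 0.5" --pt "0 0 0 0.1 0.5" --pt "0 0 0 0.1 0.5" --pt "0 0 0 0.1 0.5" --pt "0 0 0 0.05 0.5" --pt "0 0 0 0 0.5" --pt "0 0 0 0 0.5"

```text
clock: 7.45
tcp_pos: [0.6122, 0.1533, 0.1128]
tool_rot: [0.643, -0.295, 0.643, 0.294]
contact_force: [-0.4, -3.0, 2.8]
opening: 0.0142
```

Call:
jog_arm --pt "0 0 0 0 4" --pt "0 0 0 0 4" --pt "0 0 0 0 4" --pt "0 0 3 0 4" --pt "0 0 5 0 4" --pt "0 0 2 -0.1 4" --pt "0 0 0 -0.18 4" --pt "0 0 0 -0.18 4" --pt "0 0 0 -0.18 4" --pt "0 0 0 -0.18 4" --pt "0 0 0 -0.18 4" --pt "0 0 0 -0.18 4"

```text
clock: 8.95
tcp_pos: [0.6115, 0.1546, 0.2124]
tool_rot: [0.698, 0.114, 0.698, -0.114]
contact_force: [-0.0, 0.0, -0.3]
opening: 0.04
```

```bash
cat > look.py <<'E'
from h import *
import sys
st()
def look(name):
    c,P=cloud("top"); X,Y,Z=P[...,0],P[...,1],P[...,2]
    m=(abs(Z-.143)<.006)&(X>.4)&(X<.8)&(Y>-.25)&(Y<.32)
    n,l,s,ce=cv2.connectedComponentsWithStats(m.astype(np.uint8))
    for i in range(1,n):
      if s[i,4]>25: print("tops",s[i,4],rect(P[l==i][:,:2]),"z",np.median(Z[l==i]).round(4))
    f=c["frame"][110:270,240:460,::-1]; cv2.imwrite(f"pics/{name}_t.png",cv2.resize(f,None,fx=3.6,fy=3.6,interpolation=cv2.INTER_CUBIC))
    c=vision.capture("scene"); f=c["frame"][150:390,160:400,::-1]; cv2.imwrite(f"pics/{name}_s.png",cv2.resize(f,None,fx=2.5,fy=2.5,interpolation=cv2.INTER_CUBIC))
    for n in ("top","scene"):
        for q in ("tray","tray_rail","tray_web","tray_end"):
            print(n,q,[(d["conf"],d["position"]) for d in spotter.mark_of(n,q) if d["position"][0]>.45])
look(sys.argv[1])
E
python3 look.py a
```

```text
t 8.95 tcp [611.5 154.6 212.4] F [-0.   0.  -0.3] M [ 0.09 -0.13 -0.  ] op 40.0 q [ 0.39  0.42 -0.9   1.49  0.33  1.39  0.73] tool x [-0.  0. -1.] y-yaw deg 71.43
tops 43 ((604.8, 150.9), (51.0, 11.8), 47.79) z 0.1418
top tray [(0.75, [0.6309, 0.1451, 0.0749])]
top tray_rail [(0.62, [0.6348, 0.1461, 0.0727]), (0.21, [0.6006, -0.0495, 0.076])]
top tray_web [(0.79, [0.6179, 0.1597, 0.1431])]
top tray_end [(0.59, [0.6818, 0.1983, 0.1196])]
scene tray [(0.91, [0.6338, 0.143, 0.0785])]
scene tray_rail [(0.62, [0.6763, 0.1045, 0.1403])]
scene tray_web [(0.92, [0.6155, 0.1597, 0.1449]), (0.37, [0.597, -0.0496, -0.0002])]
scene tray_end [(0.66, [0.6874, 0.2016, 0.1193])]
```

View pics/a_t.png

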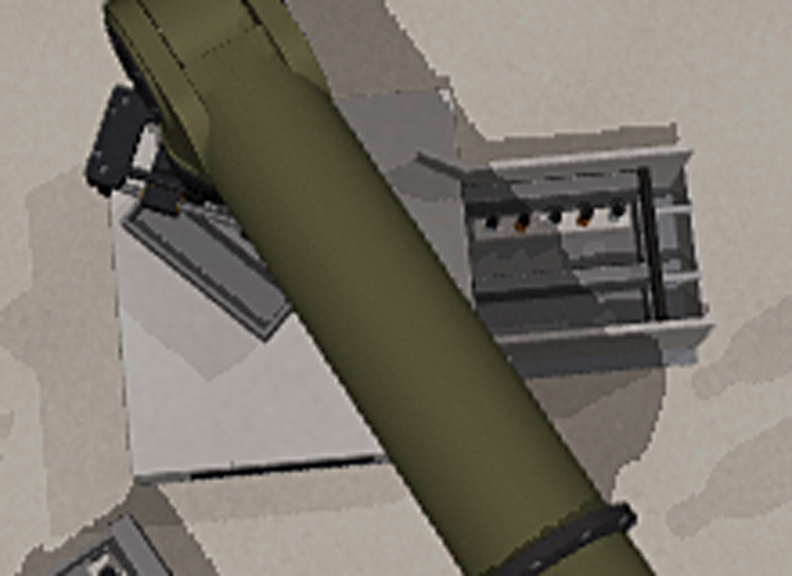

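Call:
jog_arm --pt "0.3 0.3 0 -0.178 4" --pt "0.3 0.3 0 -0.178 4" --pt "0.3 0.3 0 -0.178 4" --pt "0.3 0.3 0 -0.178 4" --pt "0.3 0.3 0 -0.178 4" --pt "0.3 0.3 0 -0.178 4" --pt "0.3 0.3 0 -0.178 4" --pt "0.3 0.3 0 -0.178 4" --pt "0.3 0.3 0 -0.178 4" --pt "0 0.2 0 -0.178 4" --pt "0 0 0 -0.177 4" --pt "0 0 0 0 4"

```text
clock: 10.95
tcp_pos: [0.6387, 0.1833, 0.2125]
tool_rot: [-0.298, -0.641, -0.297, 0.642]
contact_force: [0.2, -0.4, 0.8]
opening: 0.0399
```

```bash
python3 look.py b
```

```text
t 10.95 tcp [638.7 183.3 212.5] F [ 0.2 -0.4  0.8] M [-0.01 -0.1   0.04] op 39.9 q [ 0.09  0.41 -0.55  1.41  0.21  1.38 -1.17] tool x [-0. -0. -1.] y-yaw deg -40.25
top tray []
top tray_rail []
top tray_web [(0.65, [0.6145, 0.1569, 0.1426]), (0.43, [0.6341, 0.1463, 0.072])]
top tray_end []
scene tray [(0.68, [0.6276, 0.1416, 0.0763])]
scene tray_rail [(0.55, [0.6781, 0.1071, 0.1383])]
scene tray_web [(0.96, [0.6157, 0.1607, 0.1411])]
scene tray_end [(0.84, [0.6841, 0.2035, 0.1218])]
```

View pics/b_s.png

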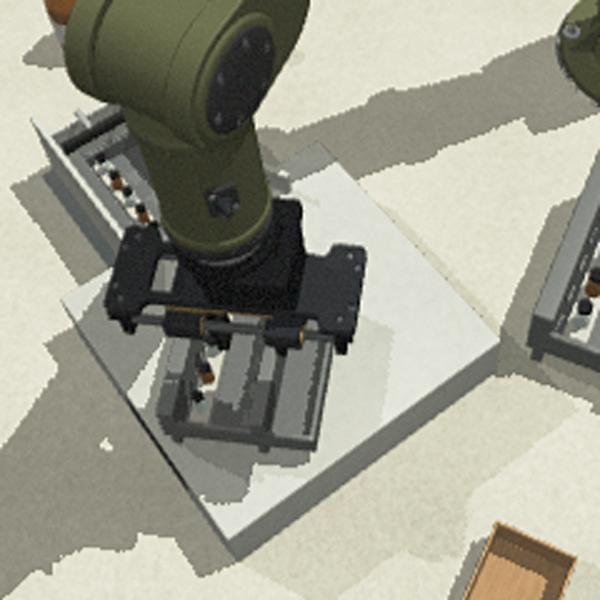

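The scene crop shows the fingers straddling above the web (crop ≈(225,340)), with the tray's end wall at crop ≈(245,440). I'll descend and grip.

Call:
jog_arm --pt "0 0 -3 -0.008 4" --pt "0 0 -3 0 4" --pt "0 0 -2 0 4" --pt "0 0 -1 0 4" --pt "0 0 -1 0 4" --pt "0 0 0 0 4" --pt "0 0 0 0 0.5" --pt "0 0 0 0 0.5" --pt "0 0 0 0 0.5" --pt "0 0 0 0 0.5"

```text
clock: 12.7
tcp_pos: [0.6387, 0.1835, 0.113]
tool_rot: [0.294, 0.643, 0.294, -0.643]
contact_force: [0.1, 0.4, 1.6]
opening: 0.0139
```

Call:
jog_arm --pt "-0.3 -0.2 0 0.03 0.5" --pt "-0.7 -0.6 0 0.07 0.5" --pt "-0.75 -0.7 0 0.08 0.5" --pt "-0.75 -0.7 0 0.08 0.5" --pt "-0.75 -0.7 0 0.08 0.5" --pt "-0.75 -0.7 0 0.08 0.5" --pt "-0.75 -0.7 0 0.08 0.5" --pt "-0.75 -0.7 0 0.08 0.5" --pt "-0.75 -0.7 0 0.08 0.5" --pt "-0.75 -0.7 0 0.08 0.5" --pt "-0.5 -0.7 0 0.042 0.5" --pt "0 0 0 0 0.5"

```text
clock: 14.2
tcp_pos: [0.5632, 0.1122, 0.113]
tool_rot: [0.517, 0.482, 0.517, -0.482]
contact_force: [-2.7, 0.8, 4.0]
opening: 0.0138
```

```bash
python3 look.py c
```

```text
t 14.2 tcp [563.2 112.2 113. ] F [-2.7  0.8  4. ] M [0.15 0.33 0.31] op 13.8 q [ 0.34  0.31 -0.69  1.76  0.22  1.15 -0.34] tool x [-0. -0. -1.] y-yaw deg 4.0
tops 53 ((649.3, 22.1), (17.5, 30.8), 6.38) z 0.1412
top tray []
top tray_rail []
top tray_web []
top tray_end [(0.56, [0.5783, 0.1581, 0.1221])]
scene tray [(0.65, [0.5874, 0.0756, 0.0771])]
scene tray_rail [(0.66, [0.6455, 0.0854, 0.137])]
scene tray_web [(0.94, [0.5672, 0.081, 0.1441])]
scene tray_end []
```

View pics/c_s.png

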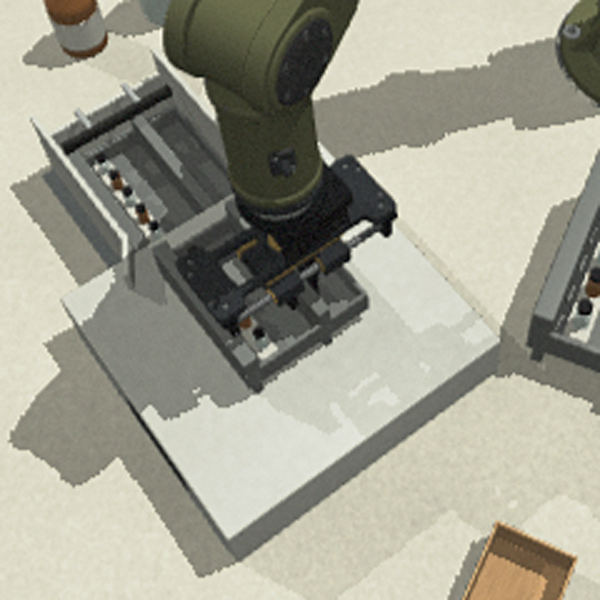

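View pics/c_t.png

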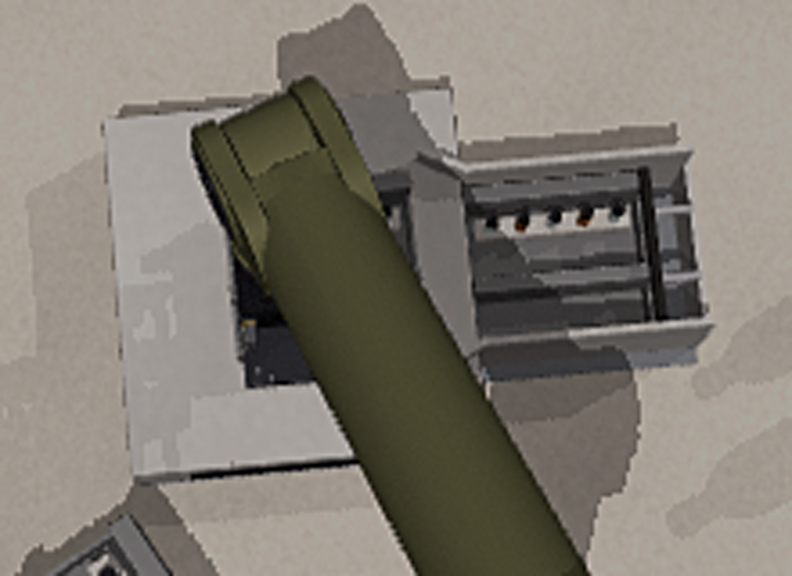

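The tray now faces right: tall rail and vials are on the +x side, like the lower tray, and it sits in front of the guides. I'll drag it in along station −y and watch the force.

Call:
jog_arm --pt "0.15 -0.5 0 0 0.5" --pt "0.1 -1 0 0 0.5" --pt "0.1 -1 0 0 0.5" --pt "0.1 -1 0 0 0.5" --pt "0.1 -1 0 0 0.5" --pt "0.05 -1 0 0 0.5" --pt "0.05 -1 0 0 0.5" --pt "0.05 -0.5 0 0 0.5" --pt "0 0 0 0 0.5"

```text
clock: 15.82
tcp_pos: [0.5712, 0.0425, 0.1129]
tool_rot: [0.517, 0.483, 0.517, -0.482]
contact_force: [0.4, 3.7, 3.9]
opening: 0.0139
```

Call:
jog_arm --pt "0.07 -1 0 0 0.5" --pt "0.07 -1 0 0 0.5" --pt "0.07 -1 0 0 0.5" --pt "0 0 0 0 0.5"

```text
clock: 16.32
tcp_pos: [0.5733, 0.0116, 0.1129]
tool_rot: [0.517, 0.483, 0.516, -0.483]
contact_force: [0.1, 2.3, 3.9]
opening: 0.0139
```

```bash
python3 look.py d
```

```text
t 16.32 tcp [573.3  11.6 112.9] F [0.1 2.3 3.9] M [ 0.52 -0.08  0.17] op 13.9 q [ 0.48  0.3  -0.64  1.76  0.2   1.14 -0.15] tool x [ 0.001 -0.001 -1.   ] y-yaw deg 3.91
tops 26 ((648.6, 55.8), (12.3, 16.3), 87.66) z 0.1418
top tray []
top tray_rail []
top tray_web []
top tray_end [(0.71, [0.5919, 0.0547, 0.1247]), (0.65, [0.5718, -0.4088, -0.0004])]
scene tray [(0.71, [0.5948, -0.0241, 0.0758])]
scene tray_rail [(0.97, [0.6565, -0.0151, 0.1393])]
scene tray_web [(0.58, [0.5763, -0.0206, 0.1442]), (0.26, [0.605, -0.135, 0.0635])]
scene tray_end [(0.78, [0.5935, 0.0567, 0.1195])]
```

View pics/d_s.png

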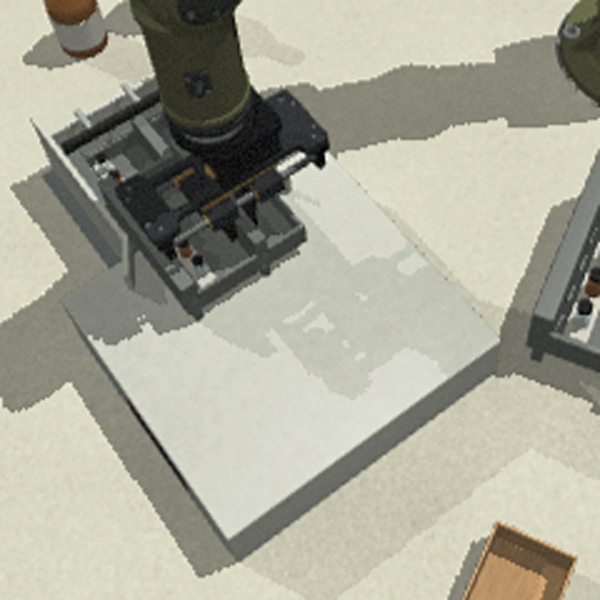

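Call:
jog_arm --pt "0.07 -1 0 0 0.5" --pt "0.07 -1 0 0 0.5" --pt "0.07 -1 0 0 0.5" --pt "0.07 -1 0 0 0.5" --pt "0.07 -1 0 0 0.5" --pt "0.07 -1 0 0 0.5" --pt "0.07 -1 0 0 0.5" --pt "0.07 -1 0 0 0.5" --pt "0.07 -1 0 0 0.5" --pt "0 0 0 0 0.5"

```text
clock: 18.08
tcp_pos: [0.5785, -0.0792, 0.1118]
tool_rot: [0.517, 0.482, 0.517, -0.483]
contact_force: [-0.4, 0.2, -0.8]
opening: 0.0137
```

```bash
python3 look.py e
```

```text
t 18.07 tcp [578.5 -79.2 111.8] F [-0.4  0.2 -0.8] M [-0.   -0.31  0.16] op 13.7 q [ 0.59  0.32 -0.59  1.74  0.19  1.15  0.01] tool x [-0.001 -0.001 -1.   ] y-yaw deg 3.89
tops 28 ((654.3, -36.4), (15.5, 16.7), 5.0) z 0.1421
top tray []
top tray_rail []
top tray_web []
top tray_end [(0.56, [0.5956, -0.0321, 0.123])]
scene tray [(0.71, [0.5993, -0.1139, 0.0742])]
scene tray_rail [(0.61, [0.6657, -0.1061, 0.1385])]
scene tray_web [(0.69, [0.5412, 0.4391, 0.0002]), (0.57, [0.5801, -0.1123, 0.1451])]
scene tray_end [(0.92, [0.5978, -0.034, 0.12])]
```

View pics/e_s.png

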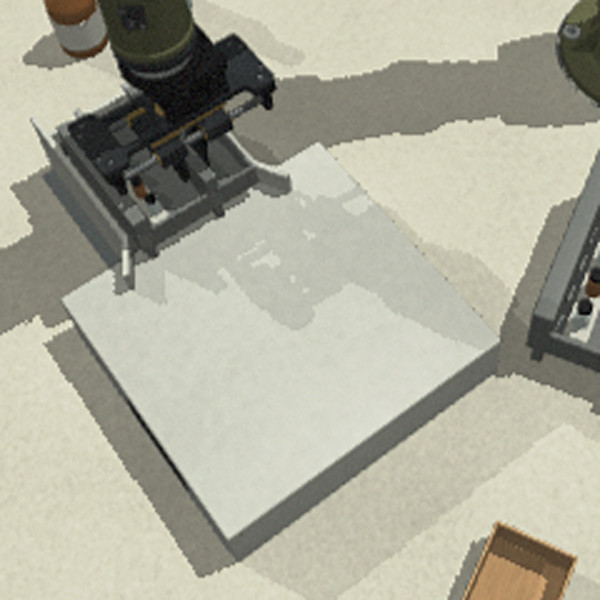

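The back end (crop ≈(200,220)) is about 16 mm short of the sill. I'll go on in small steps and feel for the bumper.

Call:
jog_arm --pt "0.06 -0.8 0 0 0.5" --pt "0 0 0 0 0.5"

```text
clock: 18.82
tcp_pos: [0.5796, -0.0866, 0.1123]
tool_rot: [0.517, 0.483, 0.517, -0.483]
contact_force: [0.7, -0.3, -3.6]
opening: 0.0138
```

Call:
jog_arm --pt "0.02 -0.3 0 0 0.5" --pt "0 0 0 0 0.5"

```text
clock: 19.08
tcp_pos: [0.5798, -0.089, 0.1124]
tool_rot: [0.517, 0.483, 0.517, -0.483]
contact_force: [0.6, -0.3, -4.6]
opening: 0.0136
```

Call:
jog_arm --pt "0.02 -0.3 0 0 0.5" --pt "0 0 0 0 0.5"

```text
clock: 19.32
tcp_pos: [0.58, -0.0922, 0.1125]
tool_rot: [0.517, 0.482, 0.517, -0.483]
contact_force: [0.4, 0.4, -4.5]
opening: 0.014
```

Call:
jog_arm --pt "0.02 -0.2 0 0 0.5" --pt "0 0 0 0 0.5"

```text
clock: 19.58
tcp_pos: [0.5802, -0.0941, 0.1125]
tool_rot: [0.517, 0.482, 0.517, -0.483]
contact_force: [0.7, -0.4, -4.9]
opening: 0.0139
```

Call:
jog_arm --pt "0.01 -0.2 0 0 0.5" --pt "0 0 0 0 0.5"

```text
clock: 19.82
tcp_pos: [0.5803, -0.0948, 0.1126]
tool_rot: [0.517, 0.483, 0.517, -0.482]
contact_force: [-1.0, 2.1, -4.4]
opening: 0.0137
```

Call:
jog_arm --pt "0.01 -0.2 0 0 0.5" --pt "0 0 0 0 0.5"

```text
clock: 20.08
tcp_pos: [0.5804, -0.0968, 0.1126]
tool_rot: [0.517, 0.482, 0.517, -0.482]
contact_force: [-2.1, 4.9, -2.0]
opening: 0.014
```

Call:
jog_arm --pt "0.01 -0.2 0 0 0.5" --pt "0 0 0 0 0.5"

```text
clock: 20.32
tcp_pos: [0.5806, -0.0988, 0.1126]
tool_rot: [0.517, 0.483, 0.517, -0.482]
contact_force: [-1.0, 4.8, -3.3]
opening: 0.0136
```

The bumper was met at TCP y ≈ −95 mm. I need 5 mm more or slightly over, then lower.

Call:
jog_arm --pt "0.01 -0.2 0 0 0.5" --pt "0 0 0 0 0.5"

```text
clock: 20.58
tcp_pos: [0.5807, -0.1004, 0.1127]
tool_rot: [0.517, 0.483, 0.518, -0.482]
contact_force: [-2.0, 4.8, -1.9]
opening: 0.0142
```

Call:
jog_arm --pt "0 0 -0.2 0 0.5" --pt "0 0 -0.2 0 0.5" --pt "0 0 0 0 0.5"

```text
clock: 20.95
tcp_pos: [0.5807, -0.0991, 0.1094]
tool_rot: [0.517, 0.482, 0.518, -0.481]
contact_force: [-3.4, 8.4, 2.8]
opening: 0.0138
```

```bash
python3 look.py f
```

```text
t 20.95 tcp [580.7 -99.1 109.4] F [-3.4  8.4  2.8] M [1.45 0.67 0.02] op 13.8 q [ 0.62  0.33 -0.58  1.73  0.19  1.14  0.05] tool x [-0.     0.002 -1.   ] y-yaw deg 4.07
tops 28 ((656.5, -56.2), (15.2, 19.1), 0.6) z 0.1392
top tray [(0.51, [0.4705, -0.3969, -0.0009])]
top tray_rail []
top tray_web []
top tray_end [(0.83, [0.5939, -0.0544, 0.1193])]
scene tray [(0.66, [0.605, -0.1322, 0.0709]), (0.48, [0.5377, 0.4393, -0.0032])]
scene tray_rail [(0.78, [0.6695, -0.127, 0.1344])]
scene tray_web [(0.8, [0.5821, -0.1308, 0.1406]), (0.19, [0.5426, 0.4394, 0.0011])]
scene tray_end [(0.6, [0.6018, -0.0522, 0.1199])]
```

View pics/f_s.png

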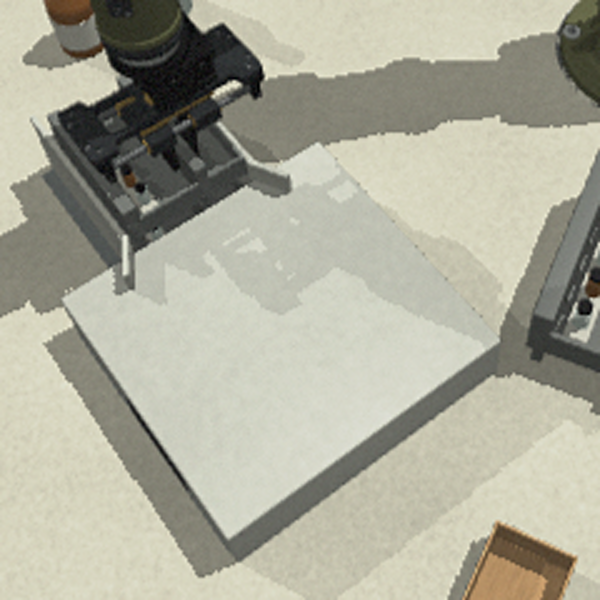

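Call:
jog_arm --pt "0.01 -0.15 0 0 0.5" --pt "0.01 -0.15 0 0 0.5" --pt "0 0 0 0 0.5"

```text
clock: 21.82
tcp_pos: [0.5809, -0.1016, 0.1095]
tool_rot: [0.517, 0.483, 0.518, -0.481]
contact_force: [-4.3, 8.4, 2.2]
opening: 0.0138
```

Call:
jog_arm --pt "0 0 -0.15 0 0.5" --pt "0 0 -0.15 0 0.5" --pt "0 0 0 0 0.5"

```text
clock: 22.2
tcp_pos: [0.5808, -0.1009, 0.1077]
tool_rot: [0.517, 0.482, 0.518, -0.481]
contact_force: [-7.8, 10.7, 9.9]
opening: 0.0138
```

```bash
python3 look.py g
```

```text
t 22.2 tcp [ 580.8 -100.9  107.7] F [-7.8 10.7  9.9] M [ 1.98  1.45 -0.03] op 13.8 q [ 0.62  0.33 -0.58  1.73  0.2   1.14  0.05] tool x [-0.     0.003 -1.   ] y-yaw deg 4.11
top tray []
top tray_rail []
top tray_web []
top tray_end [(0.88, [0.5967, -0.0543, 0.1152])]
scene tray [(0.89, [0.6032, -0.1345, 0.0732])]
scene tray_rail [(0.56, [0.6665, -0.1297, 0.1382])]
scene tray_web [(0.62, [0.585, -0.1342, 0.1379])]
scene tray_end [(0.94, [0.598, -0.054, 0.1159])]
```

tray_end now reads 0.115–0.116 m; 0.116 is the seated value. I'll release, rise and look.

Call:
jog_arm --pt "0 0 0 0 3.5" --pt "0 0 0 0 3.5" --pt "0 0 0 0 3.5" --pt "0 0 0 0 3.5" --pt "0 0 3 0 3.5" --pt "0 0 5 0 3.5" --pt "-1 5 3 0 3.5" --pt "-3 5 0 0 3.5" --pt "-3 5 0 0 3.5" --pt "-3 5 0 0 3.5" --pt "-3 5 0 0 3.5" --pt "0 0 0 0 3.5"

```text
clock: 24.2
tcp_pos: [0.4487, 0.1498, 0.2161]
tool_rot: [0.52, 0.48, 0.518, -0.48]
contact_force: [0.3, -0.4, 0.7]
opening: 0.0349
```

Call:
jog_arm --pt "-0.5 5 0 0 3.5" --pt "-0.5 5 0 0 3.5" --pt "0 5 0 0 3.5" --pt "0 5 0 0 3.5" --pt "0 0 0 0 3.5"

```text
clock: 24.82
tcp_pos: [0.4397, 0.3489, 0.2151]
tool_rot: [0.517, 0.481, 0.52, -0.481]
contact_force: [-0.2, 0.3, 0.9]
opening: 0.0349
```

```bash
python3 look.py i; cat > chk.py <<'E'
from h import *
c,P=cloud("top"); X,Y,Z=P[...,0],P[...,1],P[...,2]
m=(Z>.130)&(Z<.15)&(X>.5)&(X<.72)&(Y>-.24)&(Y<-.03)
m=cv2.morphologyEx(m.astype(np.uint8),cv2.MORPH_OPEN,np.ones((2,2)))
n,l,s,ce=cv2.connectedComponentsWithStats(m)
for i in range(1,n):
  if s[i,4]>60:
    p=P[l==i]; A=np.c_[p[:,:2]-p[:,:2].mean(0),np.ones(len(p))]
    co=np.linalg.lstsq(A,p[:,2],rcond=None)[0]; print(s[i,4],rect(p[:,:2]),"plane",co.round(4))
m=(abs(Z-.075)<.004)&(X>.4)&(X<.8)&(Y>-.06)&(Y<.3)
m=cv2.morphologyEx(m.astype(np.uint8),cv2.MORPH_OPEN,np.ones((3,3)))>0
print("deck z",np.median(Z[m]),rect(P[m][:,:2]))
for q in ("clear_bottle","amber_bottle","cap_box"): print(q,spotter.mark_of("top",q))
E
python3 chk.py 2>&1 | cut -c1-300
```

```text
t 24.82 tcp [439.7 348.9 215.1] F [-0.2  0.3  0.9] M [-0.05 -0.07 -0.01] op 34.9 q [ 0.13  0.26 -0.98  1.66  0.21  1.34 -0.81] tool x [-0.002  0.003 -1.   ] y-yaw deg 4.29
tops 32 ((576.5, -79.9), (12.0, 48.6), 6.15) z 0.139
top tray [(0.89, [0.6078, -0.1299, 0.0698])]
top tray_rail [(0.83, [0.6642, -0.1302, 0.1338])]
top tray_web [(0.67, [0.5861, -0.133, 0.1379])]
top tray_end [(0.85, [0.5978, -0.0569, 0.1144])]
scene tray [(0.63, [0.6031, -0.136, 0.073])]
scene tray_rail [(0.7, [0.6658, -0.1248, 0.1381]), (0.64, [0.6052, -0.1353, 0.0738])]
scene tray_web [(0.69, [0.5834, -0.1309, 0.14])]
scene tray_end [(0.78, [0.6003, -0.0544, 0.1181])]
Traceback (most recent call last):
  File "chk.py", line 9, in <module>
    co=np.linalg.lstsq(A,p[:,2],rcond=None)[0]; print(s[i,4],rect(p[:,:2]),"plane",co.round(4))
       ~~~~~~~~~~~~~~~^^^^^^^^^^^^^^^^^^^^^
numpy.linalg.LinAlgError: SVD did not converge in Linear Least Squares
 ** On entry to DLASCL parameter number  4 had an illegal value
 ** On entry to DLASCL parameter number  4 had an illegal value
```

View pics/i_t.png

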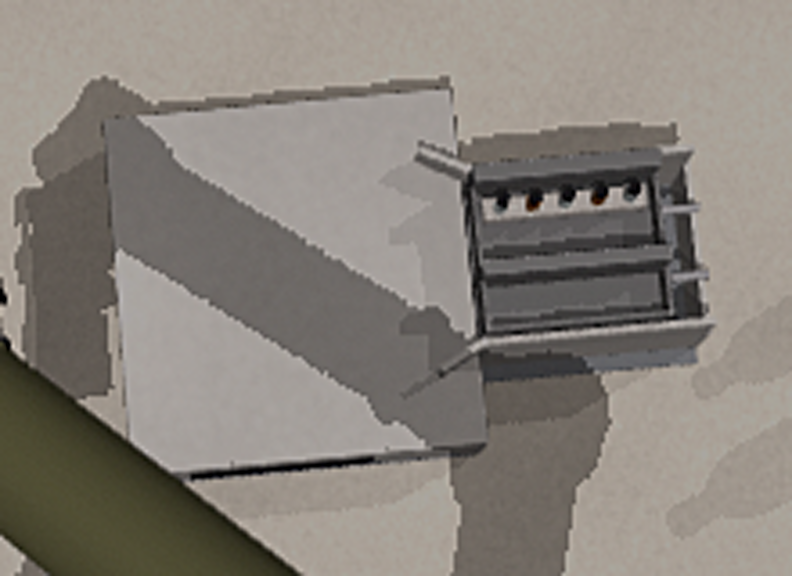

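View pics/i_s.png

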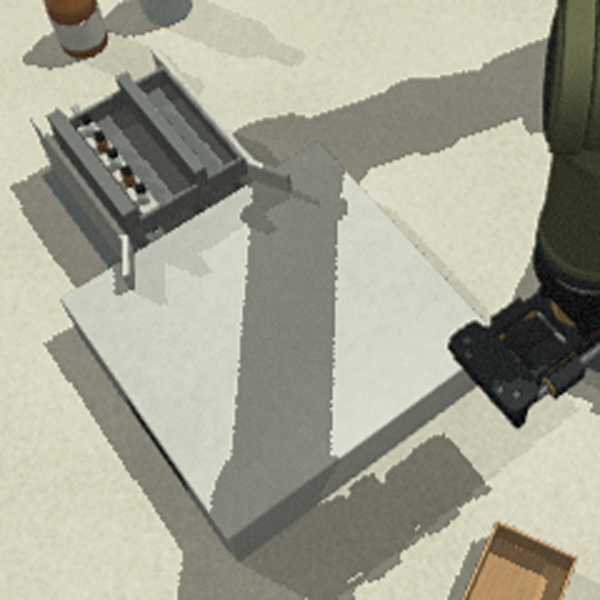

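Seated inside the well, with the rail on +x (top crop ≈(570,165)). I'll check that it is level and still.

```bash
sed -i 's/P\[l==i\]; A/P[l==i]; p=p[~np.isnan(p[:,0])]; A/; s/^m=(abs(Z-.075)/\nm=(abs(Z-.075)/' chk.py; python3 chk.py 2>&1 | cut -c1-200
```

```text
284 ((662.1, -137.9), (20.2, 176.7), 6.36) plane [-0.3898  0.0194  0.1332]
247 ((582.4, -153.6), (31.8, 194.8), 13.45) plane [-2.1828 -0.0865  0.1307]
deck z 0.07447697670054809 ((583.5, 106.1), (319.0, 308.9), 4.46)
clear_bottle [{'position': [0.4671, -0.3996, -0.0001], 'conf': 0.73}]
amber_bottle []
cap_box []
```

```bash
python3 - <<'E'
from h import *
for n in ("top","scene"):
    c,P=cloud(n); P=P.reshape(-1,3); P=P[~np.isnan(P[:,0])]
    o=np.array([595,-49])/1000; a=np.radians(4.2); R=np.array([[np.cos(a),np.sin(a)],[-np.sin(a),np.cos(a)]])
    S=(P[:,:2]-o)@R.T; z=P[:,2]
    for nm,x0,x1 in (("rail",.056,.072),("web",-.027,-.013)):
        for y0 in np.arange(-.16,0.0,.04):
            m=(S[:,0]>x0)&(S[:,0]<x1)&(S[:,1]>y0)&(S[:,1]<y0+.04)&(z>.12)
            print(n,nm,round(y0,2),m.sum(),np.percentile(z[m],[50,80]).round(4))
    m=(z>.126)&(z<.15)&(S[:,0]>.05)&(S[:,0]<.08)&(S[:,1]>-.25)&(S[:,1]<0.02)
    print("rail x",np.percentile(S[m,0],[2,98]).round(4),"y",np.percentile(S[m,1],[1,99]).round(4))
    m=(z>.134)&(z<.15)&(S[:,0]>-.045)&(S[:,0]<.0)&(S[:,1]>-.25)&(S[:,1]<0.02)
    print("web x",np.percentile(S[m,0],[2,98]).round(4),"y",np.percentile(S[m,1],[1,99]).round(4))
    for q in ("clear_bottle","amber_bottle","cap_box","lower_tray"): print(q,[d["position"] for d in spotter.mark_of(n,q)][:2])
E
```

```text
top rail -0.16 51 [0.1363 0.1399]
top rail -0.12 52 [0.136  0.1384]
top rail -0.08 59 [0.1361 0.1394]
top rail -0.04 54 [0.1367 0.1393]
top web -0.16 57 [0.136  0.1386]
top web -0.12 60 [0.1371 0.1395]
top web -0.08 61 [0.137  0.1401]
top web -0.04 61 [0.1352 0.1386]
rail x [0.0524 0.0696] y [-0.1604 -0.0035]
web x [-0.0279 -0.0144] y [-0.1593 -0.0037]
clear_bottle [[0.4707, -0.3979, 0.0007]]
amber_bottle [[0.5711, -0.408, -0.0027]]
cap_box []
lower_tray []
scene rail -0.16 70 [0.1364 0.1379]
scene rail -0.12 80 [0.1364 0.1381]
scene rail -0.08 79 [0.1363 0.1373]
scene rail -0.04 94 [0.1358 0.1373]
scene web -0.16 46 [0.1362 0.1377]
scene web -0.12 52 [0.1362 0.1377]
scene web -0.08 53 [0.1363 0.1377]
scene web -0.04 63 [0.136  0.1379]
rail x [0.0573 0.0727] y [-0.1622 -0.0033]
web x [-0.0237 -0.0102] y [-0.158  -0.0035]
clear_bottle [[0.4669, -0.3984, 0.0022]]
amber_bottle [[0.5754, -0.413, 0.0012]]
cap_box [[0.6012, -0.0523, 0.0752]]
lower_tray [[0.6652, -0.1234, 0.1357]]
```

```bash
python3 -c "
from h import *
st(); print(bot.close_job())"
```

```text
t 26.07 tcp [440.9 345.2 215.6] F [-0.1  0.9 -0.4] M [-0.06 -0.09  0.03] op 34.9 q [ 0.14  0.25 -0.98  1.66  0.21  1.34 -0.81] tool x [ 0. -0. -1.] y-yaw deg 3.96
the job is handed in; nothing more can be done
None
```

The tray is stacked on the lower tray, level and facing the right way, and I handed the job in at about 26 s. `close_job` gives no verdict, so the result rests on my camera checks.

**What I did:** I gripped the deck tray's web and turned it about 139.5° counter-clockwise on the deck in two grips. Then I slid it between the guides and pressed the bumper about 5–6 mm. I pushed the back end down 5 mm behind the sill, released and moved the arm clear. My first push down stopped short, so I pressed about 2.5 mm further in, and then it dropped.

**Last checks:**

| Check | Measured | Needed |
|---|---|---|
| Rail side | Tall rail on the station's +x side | Same side as the lower tray |
| Distance beyond the sill | About 81–82 mm | 77–86 mm |
| Offset from the middle line | −1 to +3 mm, depending on camera | Within 8 mm |
| Rail and web tops above the bench | 136–138 mm | 138 mm when seated |
| Level | Same height along the full length, within about 2 mm | Tilt below 0.03 rad |
| Contact force on the tool | Near zero after release | Touching nothing |

**Weak points:**
- The two cameras disagree by about 4 mm across the station (x).
- Some heights read 1–2 mm low; the deck itself read only 0.5 mm low.
- Both bottles were found at their starting places. The box was not detected in the last pictures: the top camera gave nothing and the scene camera a false hit. Its last detections, as false hits for other parts during the insertion, were within 3 mm of its starting place, and the arm never went near it.

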